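Turn over the drying pellets in the covered dish

TASK

The pellets in the covered glass dish must be stirred so that they dry evenly: lift the lid off by its knob and lay it flat on free worktop clear of the dish, then take the stirrer from its forked stand and put it down among the pellets at the side of the dish farthest from you. Stir clockwise, seen from above, one and a half times round, well out towards the wall and with the tip kept low, ending at the side nearest you, so that the rod carries most of the pellets away from where they lay. Then hang the stirrer back in its fork and after that put the lid back squarely on the dish, without spilling a pellet or disturbing the bottle, the flat round dish and the tape nearby.

Things in the scene. Friction and masses are not known exactly. Their poses are not given: they have to be found in the camera images.
- dish: round thick glass dish with straight walls, outside diameter 92 mm, inside diameter 84 mm, 55 mm high, floor 5 mm thick; held to the worktop by its rubber suction foot so that it does not move; its x axis points away from the robot, y to the robot's left. Dish and stand stand side by side (either way round) with clear worktop between them, wide enough for the lid. Origin: centre of its underside.
- dish_far (a point): point in the dish 28 mm from its axis on the side away from the robot, 6 mm above its inner floor. No pellet lies within 10 mm of the stirrer put down here at the start.
- dish_right (a point): point in the dish 28 mm from its axis on the robot's right side (-y), same height
- dish_near (a point): point in the dish 28 mm from its axis on the side next to the robot (-x), same height
- dish_left (a point): point in the dish 28 mm from its axis on the robot's left side (+y), same height
- lid: white lid lying on the dish, 0.12 kg, 45 mm high in all: a locating step 76 mm across and 6 mm deep (4 mm play all round in the dish's mouth), a disc 100 mm across and 5 mm thick, and on top an upright black knob, a cylinder 26 mm across and 34 mm high. Origin: centre of the step's underside, 49 mm above the dish's underside when on, at worktop height when laid down.
- stand: fixed metal stand: foot 110 x 84 x 8 mm (43 mm before to 67 mm behind the origin), post 52 mm behind it, level forked arm 40 mm wide, top 125 mm up. Its slot, 14 mm wide, opens to the stand's -x (towards the robot, turned by the stand's yaw), from 24 mm before to 8 mm behind the seat; a lip 4 mm high crosses each prong's end (20 to 24 mm before the seat). Origin: on the worktop under the seat.
- fork_seat (a point): centre of the fork's seat, on the top face of its arm: where the collar's underside centre rests when the stirrer is hung
- stirrer: stirrer hung upright in the fork, 0.09 kg: black handle 18 mm square (flats across x and y), 6 to 50 mm above the origin; steel collar 28 mm across, 6 mm thick, resting on the fork; 8 mm steel rod ending in a 12 mm ball, lowest point 105 mm below the origin. Origin: centre of the collar's underside, z up. To unhook, raise 6 mm or more, then draw out along the slot.
- stirrer_tip (a point): lowest point of the ball at the rod's end
- bottle: bystander: screw-cap glass bottle 66 mm across, 138 mm high, standing. Origin: centre of its underside.
- petri: bystander: closed flat round dish 89 mm across, 14 mm high. Origin: centre of its underside. Behind it pipettes hang over the worktop at about x = 0.52, y = 0.1 to 0.2: draw the arm in before swinging it past them.
- tape: bystander: roll of label tape 45 mm across, 19 mm high, lying flat. Origin: centre of its underside.
- pellet_0: one of five alike loose drying pellets of smooth fired clay (slippery) in the dish, short cylinders 18 mm across and 16 mm high, 14 g, standing on the dish's floor in a ring near the wall at the start, with a gap at the far side. Origin: centre of one end face (the underside at the start).
- pellet_1: one of five alike loose drying pellets of smooth fired clay (slippery) in the dish, short cylinders 18 mm across and 16 mm high, 14 g, standing on the dish's floor in a ring near the wall at the start, with a gap at the far side. Origin: centre of one end face (the underside at the start).
- pellet_2: one of five alike loose drying pellets of smooth fired clay (slippery) in the dish, short cylinders 18 mm across and 16 mm high, 14 g, standing on the dish's floor in a ring near the wall at the start, with a gap at the far side. Origin: centre of one end face (the underside at the start).
- pellet_3: one of five alike loose drying pellets of smooth fired clay (slippery) in the dish, short cylinders 18 mm across and 16 mm high, 14 g, standing on the dish's floor in a ring near the wall at the start, with a gap at the far side. Origin: centre of one end face (the underside at the start).
- pellet_4: one of five alike loose drying pellets of smooth fired clay (slippery) in the dish, short cylinders 18 mm across and 16 mm high, 14 g, standing on the dish's floor in a ring near the wall at the start, with a gap at the far side. Origin: centre of one end face (the underside at the start).

How it is judged:
On the way, in this order (a step that is already met when the one before it is completed fails the run):
1. the lid lies flat on the worktop, knob up, clear of the dish and let go (horizontal distance between lid and dish above 0.09 m and height (world z) of lid below 0.006 m and angle between lid's own z axis and vertical below 0.1 rad and contact force between the fingers and lid below 0.1 N), for 0.2 s.
2. turn 1: the held stirrer's tip is down among the pellets at the far side of the dish (within 15 mm of site dish_far, less than 19 mm above the dish's underside) (horizontal distance between stirrer_tip and dish_far below 0.015 m and z of stirrer_tip in the frame of dish below 0.019 m and contact force between the fingers and stirrer above 0.5 N), for 0.02 s.
3. turn 1: the held stirrer's tip is down among the pellets at the right side of the dish (within 15 mm of site dish_right, less than 19 mm above the dish's underside) (horizontal distance between stirrer_tip and dish_right below 0.015 m and z of stirrer_tip in the frame of dish below 0.019 m and contact force between the fingers and stirrer above 0.5 N), for 0.02 s.
4. turn 1: the held stirrer's tip is down among the pellets at the near side of the dish (within 15 mm of site dish_near, less than 19 mm above the dish's underside) (horizontal distance between stirrer_tip and dish_near below 0.015 m and z of stirrer_tip in the frame of dish below 0.019 m and contact force between the fingers and stirrer above 0.5 N), for 0.02 s.
5. turn 1: the held stirrer's tip is down among the pellets at the left side of the dish (within 15 mm of site dish_left, less than 19 mm above the dish's underside) (horizontal distance between stirrer_tip and dish_left below 0.015 m and z of stirrer_tip in the frame of dish below 0.019 m and contact force between the fingers and stirrer above 0.5 N), for 0.02 s.
6. turn 2: the held stirrer's tip is down among the pellets at the far side of the dish (within 15 mm of site dish_far, less than 19 mm above the dish's underside) (all of step 2), for 0.02 s.
7. turn 2: the held stirrer's tip is down among the pellets at the right side of the dish (within 15 mm of site dish_right, less than 19 mm above the dish's underside) (all of step 3), for 0.02 s.
8. turn 2: the held stirrer's tip is down among the pellets at the near side of the dish (within 15 mm of site dish_near, less than 19 mm above the dish's underside) (all of step 4), for 0.02 s.
9. the stirrer hangs in its fork again, let go (horizontal distance between stirrer and fork_seat below 0.009 m and z of stirrer in the frame of fork_seat between -0.003 and 0.003 m and angle between stirrer's own z axis and vertical below 0.1 rad and contact force between the fingers and stirrer below 0.1 N), for 0.2 s.
10. the lid is seated on the dish again, let go (horizontal distance between lid and dish below 0.007 m and z of lid in the frame of dish between 0.045 and 0.052 m and angle between lid's own z axis and vertical below 0.05 rad and contact force between the fingers and lid below 0.1 N), for 0.2 s.
At the end, for the whole second after the job is handed in: Lid level on the dish, step in its mouth (centres within 7 mm, tilt < 0.05 rad); stirrer upright in the fork, collar down on it (9 mm of the seat, 3 mm in height, tilt < 0.1 rad); all pellets in the dish, at least three of the five over 12 mm from their start; lid and stirrer released, at rest (all of step 9 and all of step 10 and horizontal distance between each of pellet_0, pellet_1, pellet_2, pellet_3, pellet_4 and dish below 0.045 m and (distance of each of pellet_0, pellet_1, pellet_2 from where it was at the start of the episode above 0.012 m or distance of each of pellet_0, pellet_1, pellet_3 from where it was at the start of the episode above 0.012 m or distance of each of pellet_0, pellet_1, pellet_4 from where it was at the start of the episode above 0.012 m or distance of each of pellet_0, pellet_2, pellet_3 from where it was at the start of the episode above 0.012 m or distance of each of pellet_0, pellet_2, pellet_4 from where it was at the start of the episode above 0.012 m or distance of each of pellet_0, pellet_3, pellet_4 from where it was at the start of the episode above 0.012 m or distance of each of pellet_1, pellet_2, pellet_3 from where it was at the start of the episode above 0.012 m or distance of each of pellet_1, pellet_2, pellet_4 from where it was at the start of the episode above 0.012 m or distance of each of pellet_1, pellet_3, pellet_4 from where it was at the start of the episode above 0.012 m or distance of each of pellet_2, pellet_3, pellet_4 from where it was at the start of the episode above 0.012 m) and linear speed of lid below 0.02 m/s and linear speed of stirrer below 0.05 m/s); the robot touches nothing.
It fails at once if the bottle is pushed more than 30 mm from its place (distance of bottle from where it was at the start of the episode above 0.03 m).
It fails at once if the flat round dish is pushed more than 30 mm from its place (distance of petri from where it was at the start of the episode above 0.03 m).
It fails at once if the roll of tape is pushed more than 30 mm from its place (distance of tape from where it was at the start of the episode above 0.03 m).
It fails at once if a pellet leaves the dish (horizontal distance between any of pellet_0, pellet_1, pellet_2, pellet_3, pellet_4 and dish above 0.06 m).
It also fails if it takes over 72 s, if anything falls off the work surface, if the arm or the gripper's body presses on something with over 40 N, if the wrist force passes 120 N, or if a joint passes its speed limit or range.

ROBOT

A 7-joint arm with a two-finger parallel gripper is mounted at the origin on a cart in front of the work surface, level with it; the furniture and walls round the work are solid. World frame = base frame: x ahead of the robot, y to its left, z up, the work surface at z = 0. Lengths are in m, angles in rad, forces in N, time in s.
With the tool pointing down it reaches from about 0.35 to 0.9 m from the base axis. Payload 8.1 kg.
Tool frame: the origin (TCP) lies at the very end of the fingers, on their centre line; the grasp point (between the pads) lies 19 mm behind it (arm.tcp_to_grasp is the distance from the TCP to the grasp point, in m); z points along the fingers, y is the line along which they close (so a half turn about z gives the same grasp; the last joint's range is limited). The gripper opens to 92 mm and grips with 3 to 60 N. Pads are 19 mm wide; open, the fingers measure 130 mm over their backs; the gripper's body (75 mm by 190 mm) begins 47 mm behind the grasp point.
Start: joints at [1.061, 0.434, 0.025, 1.573, -0.012, 1.134, -0.075], TCP at [0.247, -0.574, 0.227] pointing down, gripper open.
Joint ranges: [-2.62, 2.62], [-0.44, 2.09], [-1.27, 1.32], [0.08, 2.57], [-1.32, 4.46], [0.12, 2], [-2.74, 2.74]. Speed limits (rad/s): [2.22, 2.22, 3.01, 3.01, 3.14, 3.14, 3.14].

INTERFACE

Orientations are given as a rotation vector (axis times angle).
In Python, from cell import arm, get_image, observe gives the robot as it stands (arm), with the cameras as plain functions and the readings as plain functions.
- The arm moves only by the tool nudge_tcp, called after "Request:" as a command line: name --argument value ..., lists and objects as JSON in quotes. Schema: {"type":"object","properties":{"increments":{"type":"array","items":{"type":"object","properties":{"tx":{"type":"number"},"ty":{"type":"number"},"tz":{"type":"number"},"yaw":{"type":"number"},"finger_gap":{"type":"number"}},"additionalProperties":false,"required":["finger_gap"]},"minItems":1,"maxItems":10},"grip_force":{"type":"number"},"only":{"type":"string"},"quiet":{"type":"boolean"},"lines":{"type":"string"}},"required":["increments"],"additionalProperties":false}. increments is a list of rows, 1 to 10 of them, each an object with the fields tx, ty, tz (the shift in shares of the most that a row can go, 1 being 50 mm), yaw (a turn about the tool's z in parts of the range, where 1.0 means 2 pi rad), finger_gap (the opening from 0.0 (shut) to 1.0 (fully open)); a field left out counts as zero (the opening has to be given); each row shifts and turns the commanded pose from where the row before left it, along the tool's axes as they then stand; what a row does not reach is not made up. A row lasts 1/10 s, in which the tool goes at most 0.05 m and 0.15 rad, less where a joint would pass 70% of its speed; a pose out of reach is approached as far as the arm can. The fingers move at their own pace and stop on an object; grip_force is the grip in N (left out, the last holds). Time passes only in rows, so rows that do not move let the fingers close. The tool returns the time, the measured TCP pose, the force, the opening and the grip force at its end. only (a regular expression) keeps the lines of the reply that match it, lines (a string "A,B") keeps lines A to B, and quiet returns only ok. A shift or turn number past 1, either way, is cut back to 1. Input that does not fit is refused with a message, and nothing moves.
- observe(): the state, without advancing time (a new reading comes with each control period).
- get_image(name): name is "scene" or "side" or "wrist"; returns a dict with "image" (400x640x3 uint8, blue, green, red), "fx", "fy", "cx", "cy" (pixels), "distortion" ([k1, k2, p1, p2, k3] as OpenCV has them; the pictures are not rectified), "cam_to_world" (4x4, takes a point from camera to world coordinates); the wrist camera has in their place "mount" (4x4, takes a point from camera to tool coordinates, whose origin is the TCP and whose axes are the flange's). Camera axes: x right, y down, z forward; pixel columns grow to the right and rows downward; lengths in m; the calibration is good to about 2 mm. A picture is of the moment at which its call begins: read the wrist's pose just before it. There is no depth.
- arm.sign_off(): hands the job in; it is judged then, once.
The state is a dict: "clock": time; "joints": joint angles; "dq": joint speeds; "joint_efforts": joint torques, N m; "position": TCP position; "ee_rot": TCP orientation; "force": force on the tool from outside, world axes, zero at the start; "ft_torque": the same for the moment, N m; "width": opening from 0.0 (shut) to 1.0 (fully open); "gripper_force": force on a finger pad.
Only numpy, scipy, OpenCV 4.12 (cv2) and the standard library are available. Lean on these libraries where they do the work, as an engineer would, in place of code of your own. Each camera call takes 0.05 s, during which the arm holds its last target. There are 200 camera calls.

## Working session

There is one attempt and no reset: what is moved stays moved. The work goes in short steps, Python scripts to look and compute and a tool call to move; the robot and the scene stay as the last step left them, time stands still between calls to the robot, and variables do not carry over. Pictures are saved under pics/ and viewed, at most 10 in all, crops included, and the job is handed in when it is done.

```bash
ls; mkdir -p pics; python3 - <<'E'
from cell import arm, get_image, observe
import cv2,numpy as np
s=observe();print({k:np.round(v,3).tolist() for k,v in s.items()})
for n in ("scene","side"):
    d=get_image(n);cv2.imwrite(f"pics/{n}0.png",d["image"]);print(n,d["fx"],d["cx"],d["cy"],d["distortion"],np.round(d["cam_to_world"],3).tolist())
d=get_image("wrist");print(d["fx"],d["mount"],d["distortion"])
E
```

```text
cell.py
pics
{'clock': 0.0, 'joints': [1.061, 0.435, 0.025, 1.574, -0.012, 1.134, -0.075], 'dq': [-0.001, 0.001, -0.001, -0.002, 0.001, 0.001, 0.0], 'joint_efforts': [-0.0, -66.786, 0.985, -31.447, -0.061, 0.043, 0.0], 'position': [0.247, -0.574, 0.226], 'ee_rot': [-3.075, -0.634, 0.001], 'force': [0.762, -0.908, -0.135], 'ft_torque': [-0.046, 0.029, 0.001], 'gripper_force': 0.0, 'width': 1.001}
scene 429.351106810584 319.37871924793467 194.80298109678242 [0.03934183 0.         0.         0.         0.        ] [[0.61, -0.332, 0.72, -0.42], [-0.792, -0.27, 0.547, -0.847], [0.013, -0.904, -0.428, 0.629], [0.0, 0.0, 0.0, 1.0]]
side 447.59020270609545 329.50413441598056 192.38266836625996 [-0.09897084  0.          0.          0.          0.        ] [[-0.859, -0.331, 0.39, 0.03], [-0.512, 0.547, -0.662, 0.635], [0.006, -0.769, -0.64, 0.856], [0.0, 0.0, 0.0, 1.0]]
326.39093751114376 [[-3.34129661e-04 -9.51058946e-01 -3.09009335e-01  8.39506286e-02]
 [ 9.99999919e-01 -2.48360157e-04 -3.16898144e-04 -7.26671744e-04]
 [ 2.24643208e-04 -3.09009415e-01  9.51058952e-01 -1.58293162e-01]
 [ 0.00000000e+00  0.00000000e+00  0.00000000e+00  1.00000000e+00]] [-0.02809951  0.          0.          0.          0.        ]
```

View pics/scene0.png

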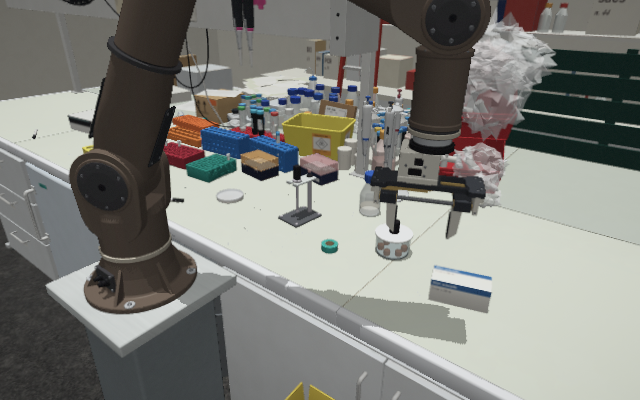

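View pics/side0.png

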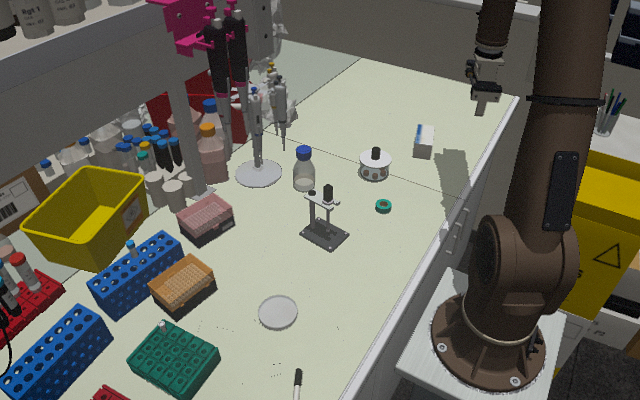

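The scene view shows the dish and lid at (393,240) with the knob at (394,225), the stand at (300,205) and the tape at (330,245). The bottle is at (370,200) and the petri dish at (230,196). In the side view the knob is at (375,153), the stirrer handle at (328,192), the stand foot at (325,237) and the tape at (383,206).

```bash
cat > h.py <<'E'
from cell import arm, get_image, observe
import cv2,numpy as np
from scipy.spatial.transform import Rotation as R
def grab(n):
    s=observe(); d=get_image(n)
    if n=="wrist":
        T=np.eye(4);T[:3,:3]=R.from_rotvec(s["ee_rot"]).as_matrix();T[:3,3]=s["position"]
        d["T"]=T@np.array(d["mount"])
    else: d["T"]=np.array(d["cam_to_world"])
    return d
def K(d): return np.array([[d["fx"],0,d["cx"]],[0,d["fy"],d["cy"]],[0,0,1]])
def ray(d,p):
    u=cv2.undistortPoints(np.array([[p]],float),K(d),np.array(d["distortion"]))[0,0]
    v=d["T"][:3,:3]@np.array([u[0],u[1],1]);return d["T"][:3,3],v/np.linalg.norm(v)
def plane(d,p,z):
    o,v=ray(d,p);return o+v*(z-o[2])/v[2]
def tri(l):
    A=np.zeros((3,3));b=np.zeros(3)
    for d,p in l:
        o,v=ray(d,p);M=np.eye(3)-np.outer(v,v);A+=M;b+=M@o
    x=np.linalg.solve(A,b)
    return x,[round(float(np.linalg.norm((np.eye(3)-np.outer(v,v))@(x-o))),4) for o,v in (ray(*q) for q in l)]
def proj(d,X):
    T=np.linalg.inv(d["T"]);return cv2.projectPoints(np.array([X],float),cv2.Rodrigues(T[:3,:3])[0],T[:3,3],K(d),np.array(d["distortion"]))[0][0,0]
def blobs(m,amin=20):
    n,l,st,c=cv2.connectedComponentsWithStats(m.astype(np.uint8))
    return [(st[i].tolist(),np.round(c[i],1).tolist()) for i in range(1,n) if st[i,4]>=amin]
E
python3 - <<'E'
from h import *
a=grab("scene");b=grab("side")
def dark(d,x0,y0,x1,y1,t=60):
    m=np.zeros((400,640),bool);m[y0:y1,x0:x1]=(d["image"].max(2)<t)[y0:y1,x0:x1];return blobs(m,15)
print("knob",dark(a,380,212,410,245),dark(b,362,140,390,162))
print("handle",dark(a,285,160,320,195),dark(b,315,180,340,210))
for n,p,q,z in(("petri",(230,196),(278,312),.014),("tape",(330,245),(383,206),.019),("bottlebase",(370,213),(305,187),0),("knobtop",(394,221),(376,149),0),("handletop",(297,168),(328,186),0)):
    print(n,np.round(plane(a,p,z),3),np.round(plane(b,q,z),3),np.round(tri([(a,p),(b,q)])[0],3),tri([(a,p),(b,q)])[1])
def crop(d,x,y,s=50): return cv2.resize(d["image"][y-s:y+s,x-s:x+s],None,fx=4,fy=4,interpolation=cv2.INTER_CUBIC)
cv2.imwrite("pics/c1.png",np.hstack([crop(b,330,215),crop(b,370,165)]))
E
```

```text
knob [([390, 212, 10, 22, 86], [395.7, 225.6])] [([372, 147, 8, 13, 84], [375.2, 152.8])]
handle [([293, 165, 27, 15, 186], [301.9, 172.2])] [([324, 184, 9, 18, 125], [327.6, 192.6])]
petri [0.421 0.164 0.014] [0.428 0.183 0.014] [0.433 0.178 0.005] [0.0003, 0.0003]
tape [ 0.376 -0.279  0.019] [ 0.38  -0.258  0.019] [ 0.386 -0.27   0.009] [0.0019, 0.0019]
bottlebase [ 0.633 -0.247  0.   ] [ 0.629 -0.234 -0.   ] [ 0.636 -0.243 -0.006] [0.0032, 0.0032]
knobtop [ 0.634 -0.332  0.   ] [ 0.535 -0.53   0.   ] [ 0.481 -0.406  0.091] [0.0001, 0.0001]
handletop [0.778 0.177 0.   ] [ 0.572 -0.274  0.   ] [ 0.463 -0.094  0.168] [0.0022, 0.0022]
```

View pics/c1.png

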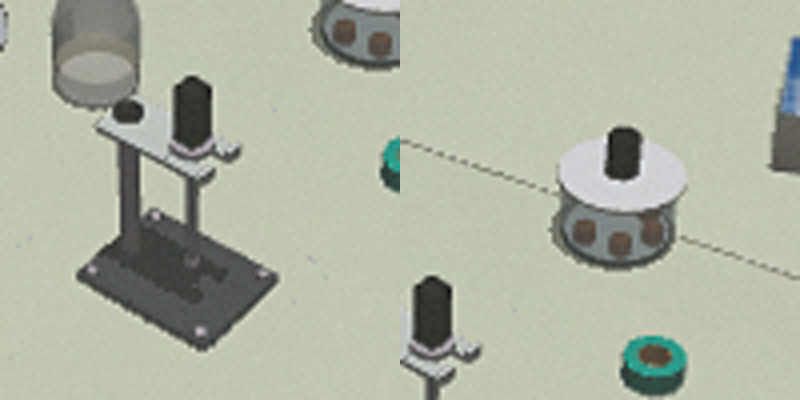

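The crop shows the stand's foot and its fork with the stirrer, handle top at about (329,187) in the side view. It also shows the lidded dish with its knob upright at (375,148) to (375,158). I'll square the tool up and go above the dish for wrist views.

Units first: shifts go in shares of 50 mm and turns go in shares of 2 pi rad. So -0.03 m is -0.6, -0.02 m is -0.4, 0.136 rad / 6.2832 = 0.0216.

Request:
nudge_tcp --increments '[{"tz":-0.4,"yaw":0.0216,"finger_gap":1},{"tz":-0.4,"yaw":0.0216,"finger_gap":1},{"yaw":0.0216,"finger_gap":1},{"tx":0.6,"ty":-0.6,"finger_gap":1},{"tx":0.6,"ty":-0.6,"finger_gap":1},{"tx":0.6,"ty":-0.6,"finger_gap":1},{"tx":0.6,"ty":-0.6,"finger_gap":1},{"tx":0.6,"ty":-0.6,"finger_gap":1},{"tx":0.6,"ty":-0.4,"finger_gap":1},{"finger_gap":1}]' --grip_force 10

```text
clock: 1.25
position: [0.4327, -0.3993, 0.2666]
ee_rot: [-3.139, -0.012, -0.004]
force: [-0.4, -0.3, -1.0]
width: 1.0
gripper_force: 0.0
```

```bash
python3 - <<'E'
from h import *
d=grab("wrist");cv2.imwrite("pics/w1.png",d["image"])
print(np.round(R.from_rotvec(observe()["ee_rot"]).as_matrix(),3).tolist())
E
```

```text
[[1.0, 0.004, 0.001], [0.004, -1.0, 0.001], [0.001, -0.001, -1.0]]
```

View pics/w1.png

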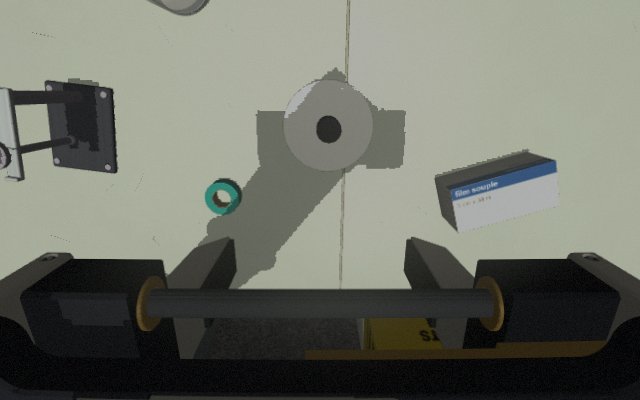

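The wrist view shows the lid disc centred at about (328,126) with a radius of about 45 px, and the knob top at (329,129). The tape is at (222,196), and the stand's foot corners lie near (48,82), (113,88), (116,170) and (55,160). I'll move left for a second view.

Scaled: -0.03 m is -0.6, -0.01 m is -0.2.

```bash
python3 - <<'E'
from h import *
import pickle
pickle.dump(grab("wrist"),open("w1.pkl","wb"))
E
```

Request:
nudge_tcp --increments '[{"tx":-0.2,"ty":-0.6,"finger_gap":1},{"tx":-0.2,"ty":-0.6,"finger_gap":1},{"tx":-0.2,"ty":-0.6,"finger_gap":1},{"ty":-0.6,"finger_gap":1},{"ty":-0.6,"finger_gap":1},{"ty":-0.6,"finger_gap":1},{"finger_gap":1},{"finger_gap":1}]'

```text
clock: 2.15
position: [0.3971, -0.2251, 0.267]
ee_rot: [3.141, -0.003, 0.0]
force: [-0.2, -0.8, 0.5]
width: 0.997
gripper_force: 0.0
```

```bash
python3 - <<'E'
from h import *
import pickle
d=grab("wrist");cv2.imwrite("pics/w2.png",d["image"]);pickle.dump(d,open("w2.pkl","wb"))
E
```

```text
(no output)
```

View pics/w2.png

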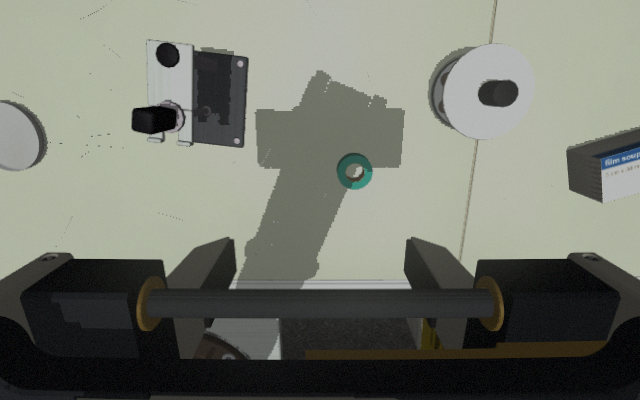

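The second view shows the lid disc at about (488,91), with the knob leaning across (497,93). The stirrer handle runs from its top near (142,120) to the collar at (173,116). The fork prong ends are at (153,140) and (186,143), and the foot's right edge runs from (247,54) to (243,147).

```bash
python3 - <<'E'
from h import *
import pickle
w1=pickle.load(open("w1.pkl","rb"));w2=pickle.load(open("w2.pkl","rb"))
def lid(d,c,r):
    hsv=cv2.cvtColor(d["image"],cv2.COLOR_BGR2HSV)
    m=np.zeros((400,640),np.uint8);cv2.circle(m,c,r,255,-1)
    k=((hsv[...,1]<14)&(m>0)&(hsv[...,2]>90)).astype(np.uint8)
    k=cv2.morphologyEx(k,cv2.MORPH_OPEN,np.ones((3,3)))
    cs=max(cv2.findContours(k,0,1)[0],key=cv2.contourArea)
    return cv2.fitEllipse(cv2.convexHull(cs))
e1=lid(w1,(328,126),60);e2=lid(w2,(488,91),60)
print(e1,e2)
X,r=tri([(w1,e1[0]),(w2,e2[0])]);print("lid disc",X,r,plane(w1,e1[0],.06),plane(w2,e2[0],.06))
def dk(d,x0,y0,x1,y1,t=60):
    m=np.zeros((400,640),bool);m[y0:y1,x0:x1]=(d["image"].max(2)<t)[y0:y1,x0:x1];return blobs(m,40)
print("knob",dk(w1,300,100,360,160),dk(w2,465,70,530,115))
print("handle w2",dk(w2,125,95,190,140))
P=lambda p,z:np.round(plane(w2,p,z),4)
print("foot",[P(p,.008) for p in((247,54),(243,147),(240,63),(236,140))])
print("arm edge",[P(p,.125) for p in((147,40),(193,45),(192,143),(153,140),(186,143))])
print("collar",P((173,116),.131),P((168,54),.125))
cr=lambda d,x0,y0,x1,y1,f:cv2.resize(d["image"][y0:y1,x0:x1],None,fx=f,fy=f,interpolation=cv2.INTER_CUBIC)
cv2.imwrite("pics/c2.png",np.hstack([cr(w2,120,30,255,155,4)[:, :540],]))
E
```

```text
((296.9713439941406, 97.4222640991211), (14.951887130737305, 54.63800048828125), 38.714839935302734) ((485.4186096191406, 90.83710479736328), (90.98060607910156, 103.37859344482422), 55.688331604003906)
lid disc [ 0.49510915 -0.37974106  0.10615326] [0.0133, 0.0133] [ 0.50768781 -0.3761554   0.06      ] [ 0.48194515 -0.4028196   0.06      ]
knob [([314, 113, 24, 27, 513], [325.5, 125.9])] [([478, 81, 40, 25, 826], [497.8, 92.8])]
handle w2 [([132, 106, 45, 28, 1056], [153.5, 119.2])]
foot [array([ 0.5238, -0.1388,  0.008 ]), array([ 0.4134, -0.1262,  0.008 ]), array([ 0.5139, -0.1298,  0.008 ]), array([ 0.4224, -0.1179,  0.008 ])]
arm edge [array([ 0.5237, -0.0785,  0.125 ]), array([ 0.5193, -0.1174,  0.125 ]), array([ 0.4362, -0.1069,  0.125 ]), array([ 0.4392, -0.0709,  0.125 ]), array([ 0.4362, -0.1013,  0.125 ])]
collar [ 0.461  -0.0951  0.131 ] [ 0.5124 -0.0951  0.125 ]
```

View pics/c2.png

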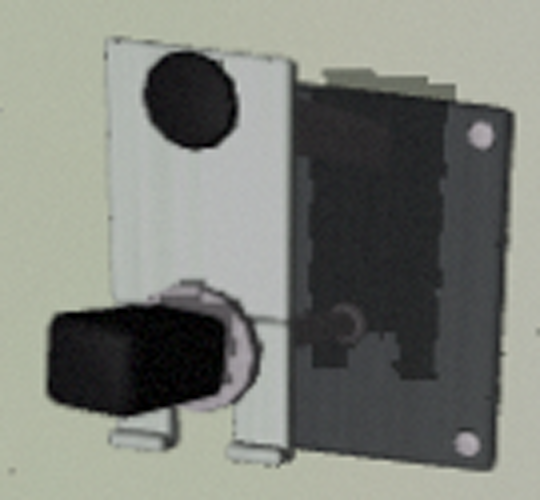

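The crop confirms the handle is upright with its collar centred near (169,116) in the picture. The slot opens towards the robot and the stand is yawed about -0.12 rad.

```bash
python3 - <<'E'
from h import *
import pickle
w1=pickle.load(open("w1.pkl","rb"));w2=pickle.load(open("w2.pkl","rb"))
for d,c in((w1,(328,126)),(w2,(488,91))):
    g=cv2.GaussianBlur(d["image"],(3,3),0).astype(np.float32)
    pts=[]
    for a in np.arange(0,2*np.pi,.05):   # strongest edge along spokes
        r=np.arange(38,56,.5);xs=c[0]+r*np.cos(a);ys=c[1]+r*np.sin(a)
        v=cv2.remap(g,xs[None].astype(np.float32),ys[None].astype(np.float32),1)[0]
        e=np.abs(v[4:]-v[:-4]).sum(1);i=e.argmax()
        pts.append((xs[i+2],ys[i+2]))
    d["e"]=cv2.fitEllipseAMS(np.array(pts,np.float32));print(d["e"])
print(tri([(w1,w1["e"][0]),(w2,w2["e"][0])]),plane(w1,w1["e"][0],.06),plane(w2,w2["e"][0],.06))
m=(w1["image"][90:165,295:365].max(2)<80);print(blobs(m))
a=grab("scene");b=grab("side")
E
```

```text
((328.51776123046875, 125.12751770019531), (85.96321105957031, 95.80696868896484), 196.68080139160156)
((488.593505859375, 91.01811981201172), (86.42186737060547, 99.40171813964844), 217.9856414794922)
(array([ 0.47988809, -0.41007621,  0.05342688]), [0.002, 0.002]) [ 0.47858538 -0.41031238  0.06      ] [ 0.48178272 -0.40630886  0.06      ]
[([18, 23, 26, 27, 544], [30.5, 36.1])]
```

Request:
nudge_tcp --increments '[{"tx":0.28,"ty":0.6,"finger_gap":1},{"tx":0.28,"ty":0.6,"finger_gap":1},{"tx":0.28,"ty":0.6,"finger_gap":1},{"tx":0.28,"ty":0.6,"finger_gap":1},{"tx":0.28,"ty":0.6,"finger_gap":1},{"tx":0.26,"ty":0.66,"finger_gap":1},{"tz":0.8,"finger_gap":1},{"tz":0.8,"finger_gap":1},{"tz":0.6,"finger_gap":1},{"finger_gap":1}]'

```text
clock: 3.3
position: [0.4773, -0.4068, 0.152]
ee_rot: [-3.137, 0.005, 0.011]
force: [-0.5, 0.7, 0.5]
width: 0.997
gripper_force: 0.0
```

```bash
python3 - <<'E'
from h import *
d=grab("wrist");s=observe();print(s["position"])
for z in (.094,.06): print(np.round(proj(d,(.480,-.408,z)),1))
m=np.zeros((400,640),bool);m[150:330,240:400]=(d["image"].max(2)<70)[150:330,240:400];print(blobs(m,100))
cv2.imwrite("pics/w3.png",d["image"])
E
```

```text
[ 0.47880322 -0.40764724  0.15493314]
[322.7 211.1]
[322.5 196.1]
[([303, 182, 36, 46, 1280], [320.7, 204.7]), ([240, 289, 160, 29, 4524], [319.0, 303.4])]
```

View pics/w3.png

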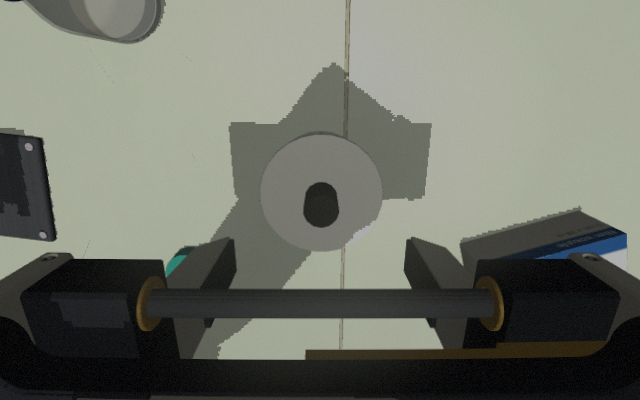

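The view shows the knob centred between the fingers. Its top is at about (321,210), within 2 px of the prediction, so I'll descend and grip.

Scaled: 0.04 m is 0.8, 0.002 m is 0.04.

Request:
nudge_tcp --increments '[{"tx":0.04,"tz":0.8,"finger_gap":1},{"tz":0.6,"finger_gap":1},{"tz":0.36,"finger_gap":1},{"finger_gap":1},{"finger_gap":0.2},{"finger_gap":0.2},{"finger_gap":0.2},{"finger_gap":0.2},{"finger_gap":0.2},{"finger_gap":0.2}]' --grip_force 25

```text
clock: 4.35
position: [0.4826, -0.4074, 0.069]
ee_rot: [3.141, -0.002, 0.0]
force: [-1.1, 0.1, 0.5]
width: 0.53
gripper_force: 0.0
```

Scaled: 0.002 m is 0.04.

Request:
nudge_tcp --increments '[{"tz":0.04,"finger_gap":0.2},{"finger_gap":0.2},{"finger_gap":0.2},{"finger_gap":0.2},{"finger_gap":0.2},{"finger_gap":0.2}]'

```text
clock: 4.95
position: [0.4824, -0.4073, 0.0666]
ee_rot: [-3.141, 0.002, 0.0]
force: [-1.1, 0.2, -1.2]
width: 0.277
gripper_force: 25.0
```

Request:
nudge_tcp --increments '[{"finger_gap":0.2},{"finger_gap":0.2}]'

```text
clock: 5.15
position: [0.4825, -0.4073, 0.0667]
ee_rot: [3.142, -0.002, -0.0]
force: [0.3, 0.2, -1.4]
width: 0.279
gripper_force: 25.0
```

Scaled: -0.03 m is -0.6, -0.025 m is -0.5.

Request:
nudge_tcp --increments '[{"tz":-0.3,"finger_gap":0.2},{"tz":-0.5,"finger_gap":0.2},{"ty":-0.4,"finger_gap":0.2},{"ty":-0.6,"finger_gap":0.2},{"ty":-0.6,"finger_gap":0.2},{"ty":-0.6,"finger_gap":0.2},{"ty":-0.6,"finger_gap":0.2},{"ty":-0.34,"finger_gap":0.2},{"tz":0.4,"finger_gap":0.2},{"tz":0.4,"finger_gap":0.2}]'

```text
clock: 6.15
position: [0.484, -0.2499, 0.0682]
ee_rot: [3.14, 0.001, 0.005]
force: [-0.7, -0.4, -1.3]
width: 0.278
gripper_force: 25.0
```

Request:
nudge_tcp --increments '[{"tz":0.4,"finger_gap":0.2},{"tz":0.3,"finger_gap":0.2},{"tz":0.16,"finger_gap":0.2},{"finger_gap":0.2},{"finger_gap":0.2}]'

```text
clock: 6.65
position: [0.4832, -0.2506, 0.0246]
ee_rot: [3.141, -0.002, 0.001]
force: [-0.9, 1.0, -1.0]
width: 0.273
gripper_force: 25.0
```

Scaled: 0.004 m is 0.08, 0.002 m is 0.04.

Request:
nudge_tcp --increments '[{"tz":0.08,"finger_gap":0.2},{"tz":0.04,"finger_gap":0.2},{"tz":0.02,"finger_gap":0.2},{"finger_gap":0.2}]'

```text
clock: 7.05
position: [0.4829, -0.2504, 0.0174]
ee_rot: [3.141, -0.002, 0.001]
force: [-1.5, 0.9, 5.8]
width: 0.278
gripper_force: 25.0
```

Request:
nudge_tcp --increments '[{"tz":0.02,"finger_gap":0.2},{"finger_gap":0.2}]'

```text
clock: 7.25
position: [0.4829, -0.2504, 0.0173]
ee_rot: [3.141, -0.002, 0.001]
force: [-5.6, 2.2, 18.9]
width: 0.277
gripper_force: 25.0
```

Request:
nudge_tcp --increments '[{"tz":-0.02,"finger_gap":0.2},{"finger_gap":0.7},{"finger_gap":1},{"finger_gap":1},{"finger_gap":1},{"finger_gap":1},{"finger_gap":1},{"finger_gap":1}]'

```text
clock: 8.05
position: [0.4827, -0.2503, 0.0167]
ee_rot: [3.142, -0.002, -0.0]
force: [-0.2, 0.7, -0.4]
width: 0.84
gripper_force: 0.0
```

Request:
nudge_tcp --increments '[{"tz":-0.6,"finger_gap":1},{"tz":-0.8,"finger_gap":1},{"tz":-0.8,"finger_gap":1},{"tz":-0.8,"finger_gap":1},{"tz":-0.8,"finger_gap":1},{"tz":-0.8,"finger_gap":1},{"tx":-0.6,"ty":-0.6,"yaw":0.0191,"finger_gap":1},{"tx":-0.6,"ty":-0.6,"finger_gap":1},{"finger_gap":1},{"finger_gap":1}]'

```text
clock: 9.05
position: [0.4263, -0.1864, 0.2472]
ee_rot: [3.136, -0.188, 0.001]
force: [0.3, -1.1, -0.3]
width: 1.002
gripper_force: 0.0
```

```bash
python3 - <<'E'
from h import *
import pickle
d=grab("wrist");pickle.dump(d,open("w4.pkl","wb"));cv2.imwrite("pics/w4.png",d["image"])
E
```

```text
(no output)
```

View pics/w4.png

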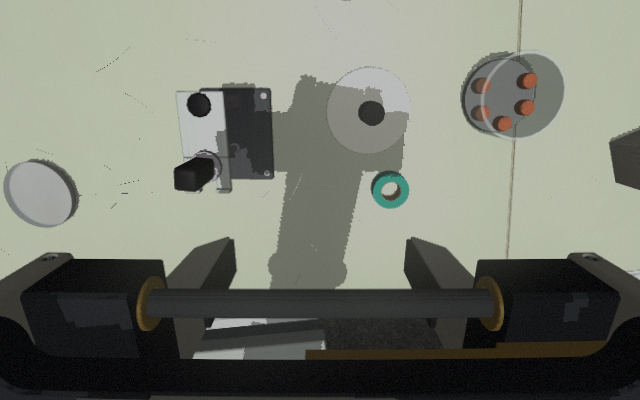

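The lid lies flat at about (368,110) with its knob up. The five orange pellets are at about (482,85), (527,80), (526,106), (504,124) and (482,112), with the gap at the far side. The handle top is at about (186,178) and the stand now lines up with the tool.

```bash
python3 - <<'E'
from h import *
import pickle
w2=pickle.load(open("w2.pkl","rb"));w4=pickle.load(open("w4.pkl","rb"))
def dk(d,x0,y0,x1,y1,t=55):
    m=np.zeros((400,640),bool);m[y0:y1,x0:x1]=(d["image"].max(2)<t)[y0:y1,x0:x1];return blobs(m,200)
print(dk(w2,125,95,185,140),dk(w4,168,145,216,200))
h4=cv2.resize(w4["image"][80:205,165:285],None,fx=4,fy=4,interpolation=cv2.INTER_CUBIC)
d4=cv2.resize(w4["image"][40:150,450:575],None,fx=4,fy=4,interpolation=cv2.INTER_CUBIC)
h=max(h4.shape[0],d4.shape[0]);o=np.zeros((h,h4.shape[1]+d4.shape[1],3),np.uint8);o[:h4.shape[0],:h4.shape[1]]=h4;o[:d4.shape[0],h4.shape[1]:]=d4
o=cv2.resize(o,None,fx=.8,fy=.8);cv2.imwrite("pics/c4.png",o);print(o.shape)
P=lambda p,z:np.round(plane(w4,p,z),4)
print("foot",P((271,88),.008),P((273,180),.008))
hsv=cv2.cvtColor(w4["image"],cv2.COLOR_BGR2HSV);m=(hsv[...,1]>120)&(hsv[...,0]<15);m[:, :440]=0;m[150:]=0
print([(c,P(c,.013)) for _,c in blobs(m,20)])
E
```

```text
[([132, 106, 45, 28, 1048], [153.4, 119.2])] [([174, 157, 40, 34, 1042], [193.6, 173.6])]
(400, 784, 3)
foot [ 0.5204 -0.1403  0.008 ] [ 0.4112 -0.1247  0.008 ]
[([529.4, 80.2], array([ 0.4945, -0.4367,  0.013 ])), ([526.8, 107.2], array([ 0.4643, -0.4356,  0.013 ])), ([486.6, 111.4], array([ 0.4648, -0.3881,  0.013 ])), ([504.2, 123.4], array([ 0.4484, -0.4096,  0.013 ]))]
```

View pics/c4.png

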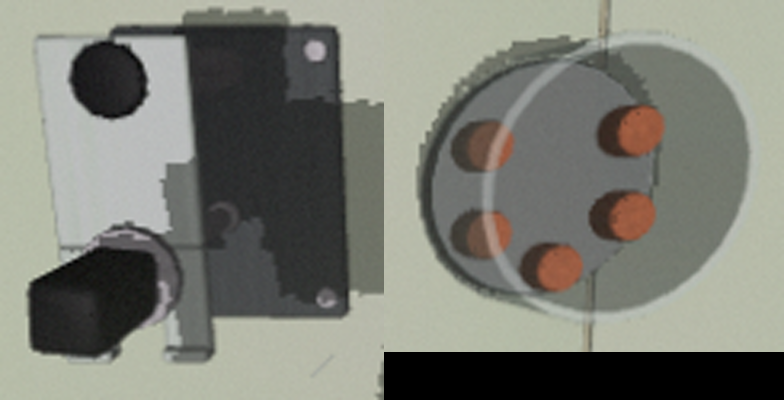

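The crop shows the rim centred at about (524,95.6) in the full picture, the handle's top face at (185.6,179) and the collar at (205.6,167). The far side of the dish has no pellets.

```bash
python3 - <<'E'
from h import *
import pickle
w2=pickle.load(open("w2.pkl","rb"));w4=pickle.load(open("w4.pkl","rb"));w1=pickle.load(open("w1.pkl","rb"))
print("rim",plane(w4,(523.8,95.6),.055), "corners",[np.round(plane(w4,p,.055),4) for p in((482.5,95.6),(565,95.6),(524,51),(524,140.6))])
print("htop",tri([(w2,(142.5,120.5)),(w4,(185.6,179))]),plane(w4,(185.6,179),.175))
print("collar",tri([(w2,(168.8,116.2)),(w4,(205.6,166.9))]),plane(w4,(205.6,166.9),.131))
print("armtop",[plane(w4,(165+x/3.2,80+y/3.2),.125).round(4).tolist() for x,y in((36,38),(185,38),(210,350))])
a=grab("scene");b=grab("side")
print("htop fixed cams",tri([(a,(297,168)),(b,(328.5,186)),(w4,(185.6,179))]))
E
```

```text
rim [ 0.48129641 -0.40604459  0.055     ] corners [array([ 0.4861, -0.3627,  0.055 ]), array([ 0.4765, -0.4498,  0.055 ]), array([ 0.5248, -0.4037,  0.055 ]), array([ 0.434 , -0.4093,  0.055 ])]
htop (array([ 0.46099996, -0.09126283,  0.1758126 ]), [0.0001, 0.0001]) [ 0.4608983  -0.09101149  0.175     ]
collar (array([ 0.46092205, -0.09258495,  0.1345125 ]), [0.0004, 0.0004]) [ 0.46008062 -0.09089237  0.131     ]
armtop [[0.5239, -0.0785, 0.125], [0.519, -0.1168, 0.125], [0.4361, -0.1064, 0.125]]
htop fixed cams (array([ 0.46105846, -0.09201338,  0.16961895]), [0.0036, 0.0022, 0.0033])
```

Scaled: -0.025 m is -0.5, -0.024 m is -0.48.

Request:
nudge_tcp --increments '[{"tx":0.12,"ty":-0.5,"finger_gap":1},{"tx":0.12,"ty":-0.5,"finger_gap":1},{"tx":0.12,"ty":-0.5,"finger_gap":1},{"tx":0.1,"ty":-0.48,"finger_gap":1},{"finger_gap":1},{"finger_gap":1}]'

```text
clock: 9.8
position: [0.4619, -0.0918, 0.2464]
ee_rot: [3.136, -0.19, -0.001]
force: [-0.0, -1.0, -0.3]
width: 1.002
gripper_force: 0.0
```

```bash
python3 - <<'E'
from h import *
import time
s=observe();p=np.array(s["position"]);Rm=R.from_rotvec(s["ee_rot"]).as_matrix();print(p,np.round(Rm.T@(np.array([.461,-.0912,.136])-p),4),Rm[:,0].round(3),Rm[:,2].round(4))
E
```

```text
[ 0.46185884 -0.09175973  0.2463625 ] [-0.0009 -0.0005  0.1104] [ 0.993 -0.121 -0.001] [-6.e-04 -2.e-04 -1.e+00]
```

Scaled: 0.03 m is 0.6, 0.02 m is 0.4.

Request:
nudge_tcp --increments '[{"tx":-0.02,"tz":0.6,"finger_gap":1},{"tz":0.6,"finger_gap":1},{"tz":0.6,"finger_gap":1},{"tz":0.4,"finger_gap":1},{"finger_gap":1},{"finger_gap":0.1},{"finger_gap":0.1},{"finger_gap":0.1},{"finger_gap":0.1},{"finger_gap":0.1}]' --grip_force 25

```text
clock: 10.8
position: [0.4607, -0.0913, 0.1372]
ee_rot: [3.136, -0.19, 0.002]
force: [-0.5, -0.4, 0.7]
width: 0.618
gripper_force: 0.0
```

Request:
nudge_tcp --increments '[{"finger_gap":0.1},{"finger_gap":0.1},{"finger_gap":0.1},{"finger_gap":0.1},{"finger_gap":0.1},{"finger_gap":0.1},{"finger_gap":0.1}]'

```text
clock: 11.5
position: [0.4603, -0.0912, 0.1367]
ee_rot: [-3.136, 0.19, 0.0]
force: [-0.5, 0.7, -0.2]
width: 0.195
gripper_force: 25.0
```

Scaled: -0.02 m is -0.4, -0.006 m is -0.12.

Request:
nudge_tcp --increments '[{"tz":-0.1,"finger_gap":0.1},{"tz":-0.12,"finger_gap":0.1},{"tx":-0.2,"finger_gap":0.1},{"tx":-0.4,"finger_gap":0.1},{"tx":-0.4,"finger_gap":0.1},{"finger_gap":0.1}]' --grip_force 45

```text
clock: 12.1
position: [0.4072, -0.0851, 0.1475]
ee_rot: [3.136, -0.191, -0.004]
force: [-0.5, -0.2, -1.3]
width: 0.194
gripper_force: 45.0
```

Request:
nudge_tcp --increments '[{"tz":-0.4,"finger_gap":0.1},{"tz":-0.6,"finger_gap":0.1},{"tz":-0.3,"finger_gap":0.1},{"yaw":-0.0191,"finger_gap":0.1},{"finger_gap":0.1}]'

```text
clock: 12.6
position: [0.411, -0.0853, 0.2133]
ee_rot: [3.141, 0.001, 0.002]
force: [0.3, 0.3, -0.6]
width: 0.196
gripper_force: 45.0
```

Scaled: 0.03 m is 0.6, 0.02 m is 0.4.

Request:
nudge_tcp --increments '[{"tx":0.18,"ty":0.4,"finger_gap":0.1},{"tx":0.18,"ty":0.6,"finger_gap":0.1},{"tx":0.2,"ty":0.6,"finger_gap":0.1},{"tx":0.2,"ty":0.6,"finger_gap":0.1},{"tx":0.2,"ty":0.6,"finger_gap":0.1},{"tx":0.2,"ty":0.6,"finger_gap":0.1},{"tx":0.2,"ty":0.6,"finger_gap":0.1},{"tx":0.2,"ty":0.6,"finger_gap":0.1},{"tx":0.2,"ty":0.6,"finger_gap":0.1},{"ty":0.4,"finger_gap":0.1}]'

```text
clock: 13.6
position: [0.4988, -0.3673, 0.2117]
ee_rot: [3.141, -0.009, -0.001]
force: [-0.5, -0.4, -0.9]
width: 0.197
gripper_force: 45.0
```

Request:
nudge_tcp --increments '[{"tx":0.14,"ty":0.4,"finger_gap":0.1},{"tx":0.06,"ty":0.36,"finger_gap":0.1},{"finger_gap":0.1},{"finger_gap":0.1},{"finger_gap":0.1}]'

```text
clock: 14.1
position: [0.5084, -0.4022, 0.2123]
ee_rot: [-3.141, 0.002, 0.001]
force: [-0.1, 1.2, -1.0]
width: 0.193
gripper_force: 45.0
```

```bash
python3 - <<'E'
from h import *
for n in("wrist","side"):
    d=grab(n);cv2.imwrite(f"pics/{n}5.png",d["image"])
s=observe();print(s["position"],R.from_rotvec(s["ee_rot"]).as_matrix()[:,0])
E
```

```text
[ 0.50849232 -0.40225887  0.21267672] [ 9.99999652e-01 -8.29809494e-04 -8.61947437e-05]
```

Scaled: 0.03 m is 0.6, 0.004 m is 0.08.

Request:
nudge_tcp --increments '[{"ty":0.08,"finger_gap":0.1},{"tz":0.6,"finger_gap":0.1},{"tz":0.4,"finger_gap":0.1},{"tz":0.4,"finger_gap":0.1},{"tz":0.2,"finger_gap":0.1},{"tz":0.12,"finger_gap":0.1},{"finger_gap":0.1},{"finger_gap":0.1}]'

```text
clock: 15.0
position: [0.5088, -0.4077, 0.1276]
ee_rot: [3.141, -0.002, 0.002]
force: [0.5, 0.4, -1.3]
width: 0.19
gripper_force: 45.0
```

Scaled: -0.0049 m is -0.098, -0.0047 m is -0.094.

Request:
nudge_tcp --increments '[{"tz":0.02,"finger_gap":0.1},{"tx":-0.008,"ty":0.098,"finger_gap":0.1},{"tx":-0.026,"ty":0.094,"finger_gap":0.1},{"tx":-0.042,"ty":0.088,"finger_gap":0.1},{"tx":-0.056,"ty":0.08,"finger_gap":0.1},{"tx":-0.068,"ty":0.068,"finger_gap":0.1},{"tx":-0.08,"ty":0.056,"finger_gap":0.1},{"tx":-0.088,"ty":0.042,"finger_gap":0.1},{"tx":-0.094,"ty":0.026,"finger_gap":0.1},{"tx":-0.098,"ty":0.008,"finger_gap":0.1}]'

```text
clock: 16.0
position: [0.4799, -0.4354, 0.1258]
ee_rot: [3.142, -0.002, 0.0]
force: [1.0, 1.6, -0.8]
width: 0.191
gripper_force: 45.0
```

Scaled: -0.0049 m is -0.098, -0.0047 m is -0.094.

Request:
nudge_tcp --increments '[{"tx":-0.098,"ty":-0.008,"finger_gap":0.1},{"tx":-0.094,"ty":-0.026,"finger_gap":0.1},{"tx":-0.088,"ty":-0.042,"finger_gap":0.1},{"tx":-0.08,"ty":-0.056,"finger_gap":0.1},{"tx":-0.068,"ty":-0.068,"finger_gap":0.1},{"tx":-0.056,"ty":-0.08,"finger_gap":0.1},{"tx":-0.042,"ty":-0.088,"finger_gap":0.1},{"tx":-0.026,"ty":-0.094,"finger_gap":0.1},{"tx":-0.008,"ty":-0.098,"finger_gap":0.1}]'

```text
clock: 16.9
position: [0.4527, -0.4077, 0.1261]
ee_rot: [3.14, -0.002, 0.002]
force: [0.8, -1.3, -1.4]
width: 0.192
gripper_force: 45.0
```

Request:
nudge_tcp --increments '[{"tx":0.008,"ty":-0.098,"finger_gap":0.1},{"tx":0.026,"ty":-0.094,"finger_gap":0.1},{"tx":0.042,"ty":-0.088,"finger_gap":0.1},{"tx":0.056,"ty":-0.08,"finger_gap":0.1},{"tx":0.068,"ty":-0.068,"finger_gap":0.1},{"tx":0.08,"ty":-0.056,"finger_gap":0.1},{"tx":0.088,"ty":-0.042,"finger_gap":0.1},{"tx":0.094,"ty":-0.026,"finger_gap":0.1},{"tx":0.098,"ty":-0.008,"finger_gap":0.1}]'

```text
clock: 17.8
position: [0.4796, -0.3794, 0.1254]
ee_rot: [-3.141, 0.002, 0.003]
force: [-3.6, -2.1, -0.8]
width: 0.193
gripper_force: 45.0
```

Scaled: 0.0049 m is 0.098, 0.0047 m is 0.094.

Request:
nudge_tcp --increments '[{"tx":0.098,"ty":0.008,"finger_gap":0.1},{"tx":0.094,"ty":0.026,"finger_gap":0.1},{"tx":0.088,"ty":0.042,"finger_gap":0.1},{"tx":0.08,"ty":0.056,"finger_gap":0.1},{"tx":0.068,"ty":0.068,"finger_gap":0.1},{"tx":0.056,"ty":0.08,"finger_gap":0.1},{"tx":0.042,"ty":0.088,"finger_gap":0.1},{"tx":0.026,"ty":0.094,"finger_gap":0.1},{"tx":0.008,"ty":0.098,"finger_gap":0.1}]'

```text
clock: 18.7
position: [0.5088, -0.4073, 0.1257]
ee_rot: [-3.141, 0.001, -0.001]
force: [-0.2, 1.4, -1.4]
width: 0.193
gripper_force: 45.0
```

Scaled: -0.0049 m is -0.098, -0.0047 m is -0.094.

Request:
nudge_tcp --increments '[{"tx":-0.008,"ty":0.098,"finger_gap":0.1},{"tx":-0.026,"ty":0.094,"finger_gap":0.1},{"tx":-0.042,"ty":0.088,"finger_gap":0.1},{"tx":-0.056,"ty":0.08,"finger_gap":0.1},{"tx":-0.068,"ty":0.068,"finger_gap":0.1},{"tx":-0.08,"ty":0.056,"finger_gap":0.1},{"tx":-0.088,"ty":0.042,"finger_gap":0.1},{"tx":-0.094,"ty":0.026,"finger_gap":0.1},{"tx":-0.098,"ty":0.008,"finger_gap":0.1}]'

```text
clock: 19.6
position: [0.4801, -0.4355, 0.1259]
ee_rot: [3.141, -0.002, 0.001]
force: [1.5, 0.4, -1.1]
width: 0.198
gripper_force: 45.0
```

Scaled: -0.0049 m is -0.098, -0.0047 m is -0.094.

Request:
nudge_tcp --increments '[{"tx":-0.098,"ty":-0.008,"finger_gap":0.1},{"tx":-0.094,"ty":-0.026,"finger_gap":0.1},{"tx":-0.088,"ty":-0.042,"finger_gap":0.1},{"tx":-0.08,"ty":-0.056,"finger_gap":0.1},{"tx":-0.068,"ty":-0.068,"finger_gap":0.1},{"tx":-0.056,"ty":-0.08,"finger_gap":0.1},{"tx":-0.042,"ty":-0.088,"finger_gap":0.1},{"tx":-0.026,"ty":-0.094,"finger_gap":0.1},{"tx":-0.008,"ty":-0.098,"finger_gap":0.1},{"finger_gap":0.1}]'

```text
clock: 20.6
position: [0.4523, -0.4061, 0.1257]
ee_rot: [-3.141, 0.001, 0.001]
force: [-0.5, -0.3, -1.4]
width: 0.196
gripper_force: 45.0
```

Units first: shifts go in shares of 50 mm and turns go in shares of 2 pi rad. So -0.03 m is -0.6, -0.025 m is -0.5.

Request:
nudge_tcp --increments '[{"tz":-0.2,"finger_gap":0.1},{"tz":-0.4,"finger_gap":0.1},{"tz":-0.6,"finger_gap":0.1},{"tz":-0.5,"finger_gap":0.1},{"tx":-0.3,"ty":-0.6,"finger_gap":0.1},{"tx":-0.3,"ty":-0.6,"finger_gap":0.1},{"tx":-0.3,"ty":-0.6,"finger_gap":0.1},{"ty":-0.6,"finger_gap":0.1},{"ty":-0.6,"finger_gap":0.1},{"ty":-0.6,"finger_gap":0.1}]'

```text
clock: 21.6
position: [0.4072, -0.2261, 0.2115]
ee_rot: [3.141, -0.003, 0.0]
force: [0.3, 0.0, -1.1]
width: 0.196
gripper_force: 45.0
```

Request:
nudge_tcp --increments '[{"ty":-0.6,"finger_gap":0.1},{"ty":-0.6,"finger_gap":0.1},{"ty":-0.6,"finger_gap":0.1},{"ty":-0.6,"finger_gap":0.1},{"ty":-0.4,"yaw":0.0191,"finger_gap":0.1},{"finger_gap":0.1},{"finger_gap":0.1}]'

```text
clock: 22.3
position: [0.4078, -0.0874, 0.2112]
ee_rot: [3.136, -0.186, 0.001]
force: [-0.2, -0.3, -1.2]
width: 0.195
gripper_force: 45.0
```

```bash
python3 - <<'E'
from h import *
s=observe();p=np.array(s["position"]);Rm=R.from_rotvec(s["ee_rot"]).as_matrix()
xa=np.array([.9928,-.12,0]);g=np.array([.4604,-.0912,.1368])-.05*xa
print(p,Rm[:,0].round(3),"to front of fork",np.round(Rm.T@(g-p),4))
a=grab("side");w=grab("wrist");sc=grab("scene")
tip=p+[0,0,-.1168]
print([np.round(proj(d,q),0).tolist() for d in(a,w,sc) for q in(p,tip)])
def crop(d,c,s=65,f=3):
    x,y=[int(min(max(v,s),m-s)) for v,m in zip(c,(640,400))];return cv2.resize(d["image"][y-s:y+s,x-s:x+s],(390,390),interpolation=cv2.INTER_CUBIC)
for d in(a,w,sc):
    cv2.drawMarker(d["image"],tuple(int(v) for v in proj(d,tip)),(255,0,255),0,5,1)
m=p+[0,0,-.05]
cv2.imwrite("pics/c6.png",np.hstack([crop(a,proj(a,m)),crop(sc,proj(sc,m))]))
hsv=cv2.cvtColor(w["image"],cv2.COLOR_BGR2HSV);mk=(hsv[...,1]>120)&(hsv[...,0]<15);mk[260:]=0
print([(b[4],c,plane(w,c,.013).round(4).tolist()) for b,c in blobs(mk,20)])
E
```

```text
[ 0.40780025 -0.08738335  0.2111994 ] [ 0.993 -0.118  0.   ] to front of fork [ 0.0027 -0.0025  0.0744]
[[347.0, 182.0], [346.0, 218.0], [320.0, 254.0], [320.0, 191.0], [283.0, 158.0], [284.0, 196.0]]
[]
```

View pics/c6.png

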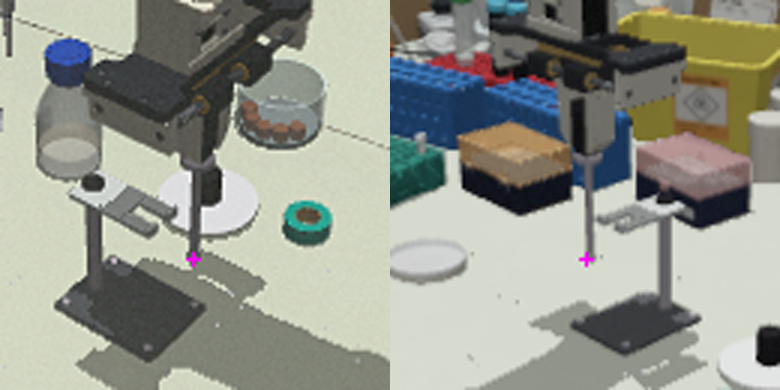

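The picture shows the stirrer hanging straight with its ball on the predicted tip marker. The pellets are bunched on the left and near side of the dish, and the lid, tape and bottle have not moved. I'll lower in front of the fork.

Scaled: 0.024 m is 0.48, 0.003 m is 0.06.

Request:
nudge_tcp --increments '[{"tx":0.06,"ty":-0.05,"tz":0.4,"finger_gap":0.1},{"tz":0.4,"finger_gap":0.1},{"tz":0.48,"finger_gap":0.1},{"finger_gap":0.1},{"finger_gap":0.1},{"finger_gap":0.1}]'

```text
clock: 23.05
position: [0.4118, -0.0855, 0.1478]
ee_rot: [3.136, -0.191, 0.002]
force: [1.2, 0.5, -0.6]
width: 0.191
gripper_force: 45.0
```

```bash
python3 - <<'E'
from h import *
ps=[]
for i in range(4): grab("wrist"); s=observe(); ps.append(s["position"])
p=np.mean(ps,0);Rm=R.from_rotvec(s["ee_rot"]).as_matrix();print(np.std(ps,0),p,np.round(Rm.T@(np.array([.4604,-.0912,.1368])-p),4))
E
```

```text
[1.14756672e-04 8.28991143e-05 1.32804206e-04] [ 0.41174563 -0.0853021   0.14767915] [ 0.049 -0.     0.011]
```

Scaled: 0.015 m is 0.3, 0.01 m is 0.2.

Request:
nudge_tcp --increments '[{"tx":0.2,"finger_gap":0.1},{"tx":0.3,"finger_gap":0.1},{"tx":0.3,"finger_gap":0.1},{"tx":0.18,"finger_gap":0.1},{"finger_gap":0.1},{"finger_gap":0.1}]'

```text
clock: 23.85
position: [0.4593, -0.0909, 0.1465]
ee_rot: [-3.136, 0.19, 0.001]
force: [-1.1, -0.8, -2.2]
width: 0.192
gripper_force: 45.0
```

Request:
nudge_tcp --increments '[{"tz":0.1,"finger_gap":0.1},{"tz":0.08,"finger_gap":0.1},{"tz":0.02,"finger_gap":0.1},{"finger_gap":0.1},{"finger_gap":0.1}]'

```text
clock: 24.35
position: [0.459, -0.091, 0.1367]
ee_rot: [3.136, -0.19, -0.001]
force: [-3.1, 0.6, 4.0]
width: 0.191
gripper_force: 45.0
```

Request:
nudge_tcp --increments '[{"finger_gap":0.3},{"finger_gap":1},{"finger_gap":1},{"finger_gap":1},{"finger_gap":1},{"finger_gap":1},{"finger_gap":1},{"finger_gap":1},{"finger_gap":1}]'

```text
clock: 25.25
position: [0.4597, -0.091, 0.1367]
ee_rot: [3.136, -0.19, 0.0]
force: [0.4, -0.0, -0.6]
width: 0.927
gripper_force: 0.0
```

Request:
nudge_tcp --increments '[{"tz":-0.4,"finger_gap":1},{"tz":-0.6,"finger_gap":1},{"tz":-0.6,"finger_gap":1},{"tz":-0.6,"finger_gap":1},{"yaw":-0.0191,"finger_gap":1},{"ty":0.6,"finger_gap":1},{"ty":0.6,"finger_gap":1},{"ty":0.6,"finger_gap":1},{"tx":-0.4,"ty":0.6,"finger_gap":1},{"finger_gap":1}]'

```text
clock: 26.25
position: [0.4368, -0.2155, 0.2465]
ee_rot: [3.14, -0.013, -0.003]
force: [0.9, 0.0, -1.0]
width: 1.002
gripper_force: 0.0
```

```bash
python3 - <<'E'
from h import *
grab("side")
w=grab("wrist");s=observe();print(s["position"])
def dk(x0,y0,x1,y1,t=60):
    m=np.zeros((400,640),bool);m[y0:y1,x0:x1]=(w["image"].max(2)<t)[y0:y1,x0:x1];return blobs(m,150)
for q in((.461,-.0912,.175),(.461,-.0912,.131),(.4829,-.2504,.045),(.4829,-.2504,.011)):print(q,proj(w,q).round(1))
x,y=proj(w,(.4829,-.2504,.04)).astype(int)
print("knob",dk(x-30,y-30,x+30,y+30))
x,y=proj(w,(.461,-.0912,.155)).astype(int)
print("handle",dk(max(x-40,0),y-30,x+40,y+30))
cv2.imwrite("pics/w7.png",w["image"])
E
```

```text
[ 0.43910287 -0.21148193  0.24667593]
(0.461, -0.0912, 0.175) [154.2 180.3]
(0.461, -0.0912, 0.131) [178.7 167. ]
(0.4829, -0.2504, 0.045) [354.3 128.7]
(0.4829, -0.2504, 0.011) [351.4 125.6]
knob [([341, 118, 24, 24, 450], [352.7, 129.5])]
handle [([143, 160, 45, 34, 1160], [165.1, 176.4])]
```

Scaled: 0.04 m is 0.8, 0.03 m is 0.6.

Request:
nudge_tcp --increments '[{"tx":0.44,"ty":0.4,"finger_gap":1},{"tx":0.44,"ty":0.38,"finger_gap":1},{"tz":0.8,"finger_gap":1},{"tz":0.8,"finger_gap":1},{"tz":0.8,"finger_gap":1},{"tz":0.8,"finger_gap":1},{"tz":0.6,"finger_gap":1},{"tz":0.4,"finger_gap":1},{"tz":0.2,"finger_gap":1},{"finger_gap":1}]' --grip_force 25

```text
clock: 27.35
position: [0.4834, -0.2488, 0.0257]
ee_rot: [-3.14, -0.0, 0.003]
force: [-0.1, -0.1, 0.0]
width: 0.998
gripper_force: 0.0
```

Request:
nudge_tcp --increments '[{"finger_gap":1},{"finger_gap":1}]'

```text
clock: 27.55
position: [0.4845, -0.2502, 0.028]
ee_rot: [3.141, -0.002, 0.003]
force: [0.8, -0.1, 0.1]
width: 1.0
gripper_force: 0.0
```

Scaled: 0.007 m is 0.14, 0.003 m is 0.06.

Request:
nudge_tcp --increments '[{"tx":-0.03,"tz":0.14,"finger_gap":1},{"tz":0.06,"finger_gap":1},{"finger_gap":0.2},{"finger_gap":0.2},{"finger_gap":0.2},{"finger_gap":0.2},{"finger_gap":0.2},{"finger_gap":0.2},{"finger_gap":0.2},{"finger_gap":0.2}]'

```text
clock: 28.55
position: [0.482, -0.2501, 0.0167]
ee_rot: [3.142, -0.002, -0.0]
force: [0.9, 0.7, -0.1]
width: 0.352
gripper_force: 0.0
```

Request:
nudge_tcp --increments '[{"finger_gap":0.2},{"finger_gap":0.2},{"finger_gap":0.2},{"finger_gap":0.2}]'

```text
clock: 28.95
position: [0.482, -0.2501, 0.0167]
ee_rot: [3.142, -0.002, 0.0]
force: [-1.0, -0.3, -0.3]
width: 0.279
gripper_force: 25.0
```

Scaled: -0.04 m is -0.8, -0.03 m is -0.6.

Request:
nudge_tcp --increments '[{"tz":-0.4,"finger_gap":0.2},{"tz":-0.6,"finger_gap":0.2},{"tz":-0.8,"finger_gap":0.2},{"ty":0.54,"finger_gap":0.2},{"ty":0.6,"finger_gap":0.2},{"ty":0.6,"finger_gap":0.2},{"ty":0.6,"finger_gap":0.2},{"ty":0.6,"finger_gap":0.2},{"ty":0.2,"finger_gap":0.2},{"finger_gap":0.2}]'

```text
clock: 29.95
position: [0.4809, -0.4086, 0.1063]
ee_rot: [3.141, -0.006, -0.001]
force: [-1.5, -1.3, -1.1]
width: 0.278
gripper_force: 25.0
```

Request:
nudge_tcp --increments '[{"finger_gap":0.2},{"finger_gap":0.2}]'

```text
clock: 30.15
position: [0.4823, -0.4051, 0.1066]
ee_rot: [-3.14, -0.001, 0.0]
force: [-0.7, 0.5, -0.8]
width: 0.277
gripper_force: 25.0
```

```bash
python3 - <<'E'
from h import *
ps=[]
for i in range(4): grab("wrist"); s=observe(); ps.append(s["position"])
p=np.mean(ps,0);Rm=R.from_rotvec(s["ee_rot"]).as_matrix();print(p,np.round(Rm.T@(np.array([.4816,-.4072,.0657])-p),4))
E
```

```text
[ 0.48221753 -0.4056772   0.10680426] [-0.0006  0.0015  0.0411]
```

Scaled: 0.015 m is 0.3, 0.012 m is 0.24.

Request:
nudge_tcp --increments '[{"tx":-0.01,"ty":0.02,"tz":0.3,"finger_gap":0.2},{"tz":0.24,"finger_gap":0.2},{"tz":0.12,"finger_gap":0.2},{"tz":0.06,"finger_gap":0.2},{"tz":0.06,"finger_gap":0.2},{"finger_gap":0.2},{"finger_gap":0.2}]'

```text
clock: 31.05
position: [0.4815, -0.4082, 0.068]
ee_rot: [3.141, -0.002, 0.001]
force: [-0.2, 1.0, -1.0]
width: 0.275
gripper_force: 25.0
```

Request:
nudge_tcp --increments '[{"tz":0.03,"finger_gap":0.2},{"tz":0.02,"finger_gap":0.2},{"finger_gap":0.2}]'

```text
clock: 31.35
position: [0.4815, -0.4082, 0.0658]
ee_rot: [3.141, -0.002, 0.001]
force: [-0.5, 0.9, 3.9]
width: 0.28
gripper_force: 25.0
```

Request:
nudge_tcp --increments '[{"finger_gap":0.4},{"finger_gap":1},{"finger_gap":1},{"finger_gap":1},{"finger_gap":1},{"finger_gap":1},{"finger_gap":1},{"finger_gap":1},{"finger_gap":1}]'

```text
clock: 32.25
position: [0.4813, -0.4081, 0.0652]
ee_rot: [3.142, -0.002, 0.0]
force: [0.1, -0.3, -0.7]
width: 0.984
gripper_force: 0.0
```

Request:
nudge_tcp --increments '[{"tz":-0.4,"finger_gap":1},{"tz":-0.6,"finger_gap":1},{"tz":-0.8,"finger_gap":1},{"tz":-0.8,"finger_gap":1},{"tz":-0.8,"finger_gap":1},{"tx":-0.6,"tz":-0.6,"finger_gap":1},{"tx":-0.4,"finger_gap":1},{"finger_gap":1},{"finger_gap":1},{"finger_gap":1}]'

```text
clock: 33.25
position: [0.432, -0.4074, 0.2647]
ee_rot: [-3.141, 0.001, 0.0]
force: [0.5, -0.2, -0.4]
width: 0.996
gripper_force: 0.0
```

```bash
python3 - <<'E'
from h import *
grab("side");grab("side")
s=observe();print(s["position"],s["force"])
w=grab("wrist");a=grab("scene");b=grab("side")
def dk(d,c,s,t=60):
    x0,y0,x1,y1=[max(int(v),0) for v in(c[0]-s,c[1]-s,c[0]+s,c[1]+s)]
    m=np.zeros((400,640),bool);m[y0:y1,x0:x1]=(d["image"].max(2)<t)[y0:y1,x0:x1];return blobs(m,40)
for n,d in(("w",w),("scene",a),("side",b)):
    print(n,"knob",proj(d,(.481,-.408,.077)).round(1),dk(d,proj(d,(.481,-.408,.077)),18),"handle",proj(d,(.461,-.0912,.153)).round(1),dk(d,proj(d,(.461,-.0912,.153)),16))
c=proj(w,(.481,-.408,.06));g=cv2.GaussianBlur(w["image"],(3,3),0).astype(np.float32)
r0=326*.05/(np.linalg.inv(w["T"])@[.481,-.408,.06,1])[2];pts=[]
for t in np.arange(0,2*np.pi,.05):
    r=np.arange(r0-8,r0+8,.5);xs=c[0]+r*np.cos(t);ys=c[1]+r*np.sin(t)
    v=cv2.remap(g,xs[None].astype(np.float32),ys[None].astype(np.float32),1)[0];i=np.abs(v[4:]-v[:-4]).sum(1).argmax();pts.append((xs[i+2],ys[i+2]))
e=cv2.fitEllipseAMS(np.array(pts,np.float32));print(e,plane(w,e[0],.06))
E
```

```text
[ 0.43199647 -0.4074793   0.26453744] [0.33259534 0.29998316 0.29870486]
w knob [321.  126.3] [([309, 114, 24, 28, 524], [320.6, 127.7])] handle [-42.2 161.3] []
scene knob [394. 226.] [([390, 220, 10, 14, 125], [394.6, 226.4])] handle [296.4 172.1] [([293, 165, 19, 15, 165], [299.6, 171.9])]
side knob [376.  152.6] [([372, 147, 8, 13, 91], [375.4, 152.7])] handle [328.5 192.3] [([324, 184, 9, 18, 118], [328.3, 192.8])]
((322.1654052734375, 123.7802505493164), (90.80573272705078, 94.69144439697266), 184.5206756591797) [ 0.48195484 -0.40928162  0.06      ]
```

Both cameras show the knob and handle back at their starting pixels, and the gripper is clear of everything.

```bash
python3 -c "
from cell import arm, get_image, observe
print(arm.sign_off())"
```

```text
the job is handed in; nothing more can be done
None
```

I stirred the pellets one and a half turns clockwise, hung the stirrer back in its fork, put the lid back on the dish and handed the job in at about 33 s; the judge gave no verdict, and I did not measure how far each pellet moved.

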